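Put the torch on charge in its keyed ring

TASK

Put the torch back on charge: take it by its head, lower it handle-first through the ring of the charging stand until its brass key rests on the collar's rim, and turn it with a light touch until the key finds the slot. Then let it down gently until the head sits fully home on the collar, and let go. Do not lean on the stand or drop the torch in, and leave the other things where they are.

Things in the scene. Friction and masses are not known exactly. Their poses are not given: they have to be found in the camera images.
- torch_head (a point): centre of the silver head (50 mm diameter, 55 mm tall) of a torch standing upright on its tail, lens up; 0.22 to 0.34 kg. The point lies on the torch's axis, 27.5 mm above the head's flat underside (the shoulder) and 152.5 mm above the tail; z up along the torch. A black line on the head marks the torch's own -x side, where its key is. Grip the head, from above, at any angle
- torch_shoulder (a point): centre of the flat underside of the torch's head, on its axis; axes as torch_head. Below it the black handle: 30 mm diameter, 125 mm long, lower end bevelled 3 to 4 mm
- torch_key (a point): middle of the foot of the torch's brass charging key, 18 mm below the shoulder and 18.5 mm from the axis towards the torch's -x; axes as torch_head. The key is 6 mm wide, stands out from the handle to 22.5 mm from the axis, and runs from the shoulder down to this foot
- charger: grey charging stand fixed to the table, origin on the table below the ring's centre. Its front is -x; the column is on +x; z up. Foot 120 x 92 mm, 16 mm high. The ring housing is 74 mm across; nothing rises above the collar's rim but the 3 mm contact. A seated torch's tail hangs 25 mm above the table
- ring_mouth (a point): centre of the collar's upper rim, 150 mm above the table; axes as charger. Collar: silver, 61 mm across, 26 mm deep, bore 33 mm diameter, with one slot through its depth, 8 mm wide, reaching 24.5 mm from the centre. The slot lies up to 0.7 rad either side of the stand's front (-x), not measured; a black line on the rim marks it. Stiff: takes 1 N m to turn
- contact (a joint): sprung brass charging contact on the collar's rim opposite the slot: 0 = up (3 mm proud), 0.0028 = fully down under the seated torch (about 0.6 N). The key first rests on the rim with the shoulder 18 mm above it; once within about 0.06 rad of the slot it can sink till the shoulder lies on the rim: then torch_shoulder and ring_mouth coincide
- powder_jar: glass jar of white powder with a cork, 44 mm in diameter, 70 mm tall, origin at its underside; not to be disturbed
- loupe: reading lens with a wooden handle lying flat, 52 x 133 x 12 mm, origin at its underside; not to be disturbed

How it is judged:
By the outcome, as a careful person would: the job done as asked, in the order asked, and still so for the second after the job is handed in, with the robot touching nothing.
It also fails if it takes over 61 s, if anything falls off the work surface, if the arm or the gripper's body presses on something with over 40 N, if the wrist force passes 120 N, or if a joint passes its speed limit or range.

ROBOT

A 7-joint arm with a two-finger parallel gripper is mounted at the origin on a cart in front of the work surface, level with it; the furniture and walls round the work are solid. World frame = base frame: x ahead of the robot, y to its left, z up, the work surface at z = 0. Lengths are in m, angles in rad, forces in N, time in s.
With the tool pointing down it reaches from about 0.425 to 1.025 m from the base axis. Payload 3.6 kg.
Tool frame: the origin (TCP) lies midway between the tips of the shut fingers; the grasp point (between the pads) lies 19 mm behind it; z points along the fingers, y is the direction in which the jaws open and shut (so a half turn about z gives the same grasp; the last joint's range is limited). The gripper opens to 85 mm and grips with 20 to 120 N. Pads are 22 mm wide; open, the fingers measure 114 mm over their backs; the gripper's body (76 mm by 85 mm) begins 54 mm behind the grasp point. The pads swing forward as they close: fully open they stand 13 mm farther back than shut.
Start: joints at [1.177, 0.591, 0.048, 1.609, -0.033, 0.943, -0.034], TCP at [0.214, -0.693, 0.231] pointing down, gripper open.
Joint ranges: [-2.69, 2.69], [-0.47, 2.24], [-1.27, 1.36], [0.19, 2.51], [-1.53, 4.68], [0.08, 2.07], [-3.09, 3.09]. Speed limits (rad/s): [2.57, 2.57, 3.14, 3.14, 3.14, 3.14, 3.14].

INTERFACE

Orientations are given as [roll, pitch, yaw] about the fixed x, y, z axes, in that order (R = Rz(yaw) Ry(pitch) Rx(roll)).
In Python, from bench import sense, imaging, manip, models gives the robot as it stands.
- The arm moves only by the tool apply_moves, never from a script. Its argument "steps" is text: rows parted by semicolons, each of 7 numbers parted by spaces: the turn, a rotation vector about the tool's x, y, z in rad, then the shift along the tool's x, y, z in cm, then the opening, from 0 (shut) to 1 (fully open). In form: rx ry rz x y z jaw; .... A call has 1 to 5 rows; each row shifts and turns the commanded pose from where the row before left it, along the tool's axes as they then stand; what a row does not reach is not made up. A row lasts 1/8 s, in which the tool goes at most 62.5 mm and 10.7 degrees, less where a joint would pass 70% of its speed; a pose out of reach is approached as far as the arm can. A call with a gripper value outside its range is refused whole. The fingers move at their own pace and stop on an object; "newtons" is the grip in N (left out, the last holds). Time passes only in rows, so rows that do not move let the fingers close. It gives the time, the measured TCP pose, the force and the opening at its end, in the units of the state.
- sense(): the state, without advancing time (a new reading comes with each control period).
- imaging.capture(name): name is "scene" or "top"; returns the picture (384x512x3 uint8, red, green, blue); there is no depth.
- imaging.camera_params(name): a dict with "fx", "fy", "cx", "cy" (pixels), "dist_coeffs" ([k1, k2, p1, p2, k3] as OpenCV has them; the pictures are not rectified), "R" (3x3) and "t" (3): a world point X has camera coordinates R X + t. Camera axes: x right, y down, z forward; pixel columns grow to the right and rows downward; lengths in m; the calibration is good to about 2 mm. A picture is of the moment at which its call begins. camera_params takes no time and is no camera call.
- manip.hand_in(): hands the job in, once; it reports no verdict.
Trained networks look in the newest picture that a camera, given by its name, has taken for a name from the list of things; names that differ only in an ending like _2 or _b are one class to them, and where a whole thing is asked for, a point or a joint stands for the part that bears it (a point fixed in the world has none). Each returns a list of dicts, best first, with "confidence" (0 to 1); they miss things now and then, are a little off and sometimes report something else, mostly with a low value. They report only what shows in the picture. A call takes as long as a camera call.
- models.spot_in(camera, label): "centre" ([row, column] in pixels, amid what is visible of it).
- models.landmark_of(camera, label): "centre" ([row, column] in pixels: a listed point, or the origin of a listed thing).
The state is a dict: "time": time; "joint_positions": joint angles; "joint_velocities": joint speeds; "effort": joint torques, N m; "eef_pos": TCP position; "orientation": TCP orientation; "contact_force": force on the tool from outside, world axes, zero at the start; "ft_torque": the same for the moment, N m; "opening": opening from 0.0 (shut) to 1.0 (fully open).
Only numpy, scipy, OpenCV 4.12 (cv2) and the standard library are available. Lean on these libraries where they do the work, as an engineer would, in place of code of your own. Each camera call takes 0.05 s, during which the arm holds its last target. There are 200 camera calls.

## Working session

There is one attempt and no reset: what is moved stays moved. The work goes in short steps, Python scripts to look and compute and a tool call to move; the robot and the scene stay as the last step left them, time stands still between calls to the robot, and variables do not carry over. Pictures are saved under pics/ and viewed, about 8 in all and at most 12, crops included, and the job is handed in when it is done.

Besides the shell and the picture viewer there is one more tool, called after "Emit:" by a JSON object that holds its "name" and its "arguments", one argument or row to a line. apply_moves: Moves the arm, as the interface text tells. Its arguments: {"type":"object","properties":{"steps":{"type":"string"},"newtons":{"type":"number"}},"required":["steps"]}

```bash
mkdir -p pics
cat > h.py <<'E'
import numpy as np, cv2
from bench import sense, imaging, manip, models
def cam(n):
    p=imaging.camera_params(n); K=np.array([[p["fx"],0,p["cx"]],[0,p["fy"],p["cy"]],[0,0,1.]])
    return K,np.array(p["dist_coeffs"],float),np.array(p["R"],float),np.array(p["t"],float)
def ray(n,rc):
    K,d,R,t=cam(n); u=cv2.undistortPoints(np.array([[[rc[1],rc[0]]]],float),K,d)[0,0]
    return -R.T@t, R.T@np.array([u[0],u[1],1])
def atz(n,rc,z):
    o,v=ray(n,rc); return o+v*(z-o[2])/v[2]
def proj(n,X):
    K,d,R,t=cam(n); p=cv2.projectPoints(np.array(X,float).reshape(-1,1,3),cv2.Rodrigues(R)[0],t,K,d)[0][:,0]
    return p[:,::-1]
def tri(a,b):
    A=[];B=[]
    for n,rc in (a,b):
        o,v=ray(n,rc); v/=np.linalg.norm(v); P=np.eye(3)-np.outer(v,v); A.append(P);B.append(P@o)
    x=np.linalg.lstsq(np.vstack(A),np.hstack(B),rcond=None)[0]
    return x,[np.linalg.norm(P@x-b) for P,b in zip(A,B)]
E
python3 - <<'E'
from h import *
np.set_printoptions(precision=4,suppress=True)
im={n:imaging.capture(n) for n in("scene","top")}
for n in im: cv2.imwrite(f"pics/{n}0.png",im[n][:,:,::-1]); print(n,"cam at",ray(n,(192,256)))
for l in("torch_head","torch_shoulder","torch_key","charger","ring_mouth","powder_jar","loupe"):
    r={n:models.landmark_of(n,l) for n in im}
    for n in r: print(l,n,[(np.round(q["centre"],1),round(q["confidence"],2)) for q in r[n][:3]])
    if all(r.values()): print("  ",*tri(*[(n,r[n][0]["centre"]) for n in r]))
print(sense())
E
```

```text
scene cam at (array([-0.024 ,  0.6632,  0.544 ]), array([ 0.6195, -0.619 , -0.4829]))
top cam at (array([0.3646, 0.1535, 1.0279]), array([ 0.2076,  0.0116, -0.9782]))
torch_head scene [(array([166.6, 327.1]), 0.85)]
torch_head top [(array([239.9, 332.8]), 0.79)]
   [ 0.4579 -0.0089  0.152 ] [np.float64(0.002702176683832067), np.float64(0.0027021766838323425)]
torch_shoulder scene [(array([180.1, 324.8]), 0.62)]
torch_shoulder top [(array([242.3, 331. ]), 0.59), (array([241.2, 333.8]), 0.23)]
   [ 0.4576 -0.0091  0.1224] [np.float64(0.0001611357974691109), np.float64(0.00016113579746974936)]
torch_key scene [(array([192.9, 327.3]), 0.67)]
torch_key top [(array([251.8, 325.6]), 0.93)]
   [0.4393 0.0001 0.1043] [np.float64(0.0022639488479845836), np.float64(0.002263948847984621)]
charger scene [(array([287., 165.]), 0.96)]
charger top [(array([198.5, 188.7]), 0.58)]
   [ 0.5473  0.3306 -0.0033] [np.float64(0.0069937427289727865), np.float64(0.0069937427289727926)]
ring_mouth scene [(array([211.8, 154.4]), 0.56), (array([287.5, 309.7]), 0.48)]
ring_mouth top []
powder_jar scene [(array([197. , 226.7]), 0.59)]
powder_jar top []
loupe scene [(array([288.5, 309.6]), 0.75)]
loupe top [(array([281.1, 261.9]), 0.72)]
   [ 0.3633  0.1341 -0.0114] [np.float64(0.001975249092774822), np.float64(0.001975249092775016)]
{'time': 0.8, 'joint_positions': array([ 1.1775,  0.5912,  0.0484,  1.6085, -0.0333,  0.9427, -0.0337]), 'joint_velocities': array([ 0.0007, -0.0005,  0.0017,  0.0009,  0.0011,  0.0018, -0.001 ]), 'effort': array([ -0.0008, -54.8573,   1.5456, -19.8529,   0.0094,   0.0014,
        -0.    ]), 'eef_pos': array([ 0.2141, -0.6927,  0.2313]), 'orientation': array([3.1415, 0.    , 0.2998]), 'contact_force': array([0.3739, 0.804 , 0.4279]), 'ft_torque': array([-0.0049,  0.039 ,  0.0233]), 'opening': 0.9970599116981946}
```

```bash
python3 -c "
import cv2,numpy as np
a=cv2.imread('pics/scene0.png');b=cv2.imread('pics/top0.png')
cv2.imwrite('pics/both0.png',cv2.resize(np.vstack([a,b]),(400,600)) if 0 else cv2.resize(np.hstack([a,b]),(800,300)))"
```

```text
(no output)
```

View pics/both0.png

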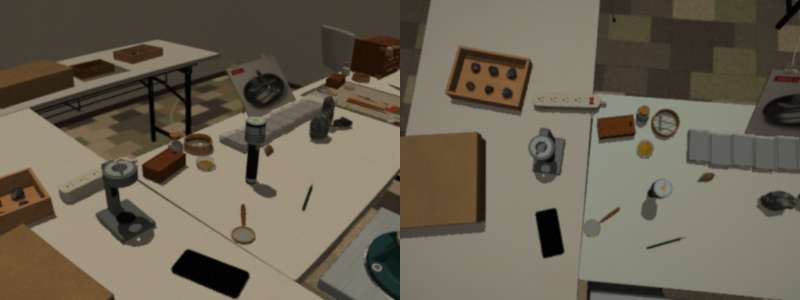

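The scene shows the torch standing near full-scale scene pixel (166,327) and top (240,333). The charger is at scene (212,154) and top (190,186). The loupe lies in front of the torch, and the jar is near scene (190,225). Next I'll crop in on the ring and the head.

```bash
python3 -c "
import cv2,numpy as np
a=cv2.imread('pics/scene0.png');b=cv2.imread('pics/top0.png')
f=lambda i,r,c,h:cv2.resize(i[r-h:r+h,c-h:c+h],(400,300) if 0 else (300,300),interpolation=cv2.INTER_CUBIC)
o=np.vstack([np.hstack([f(a,225,155,30),f(a,175,327,30)]),np.hstack([f(b,190,186,30),f(b,240,333,30)])])
cv2.imwrite('pics/crop1.png',np.clip(o*1.5,0,255).astype('uint8'))"
```

```text
(no output)
```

View pics/crop1.png

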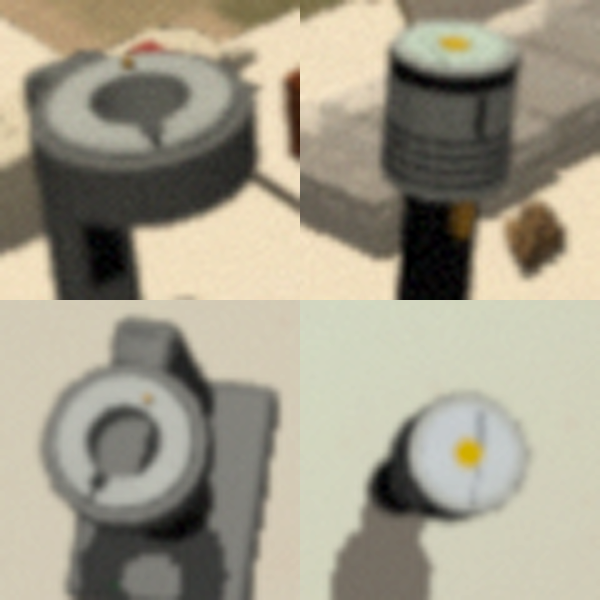

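Run:
```python
from h import *
np.set_printoptions(precision=4,suppress=True)
S=lambda x,y,r0,c0:(r0+y/5-.4,c0+x/5-.4)
for nm,s,t in(("collar",(141,103),(124,142)),("contact",(128,62),(147,98)),("slotend",(156,143),(95,187))):
    s=S(*s,195,125);t=S(*t,160,156)
    print(nm,atz("scene",s,.15),atz("top",t,.15),*tri(("scene",s),("top",t)))
s=S(155,47,145,297);t=S(168,152,210,303)
print("lens",atz("scene",s,.18),atz("top",t,.18),*tri(("scene",s),("top",t)))
# key/mark in scene: predicted vs yaw
c=tri(("scene",s),("top",t))[0]
for a in np.arange(0.5,4.01,.25):
    d=np.array([np.cos(a),np.sin(a),0])
    m=[c[0],c[1],.1525]+.025*d; k=[c[0],c[1],.113]+.0225*d
    p=proj("scene",[m,k]);p=(p-[145,297]+.4)*5; print(a,"mark(x,y)",p[0][::-1],"key",p[1][::-1])
# charger origin landmarks
for n,rc in(("scene",(287,165)),("top",(198.5,188.7))): print(atz(n,rc,0))
```

```text
collar [0.5419 0.3326 0.15  ] [0.5461 0.3295 0.15  ] [0.5467 0.33   0.1468] [np.float64(0.0001578220055287333), np.float64(0.00015782200552839345)]
contact [0.5668 0.3211 0.15  ] [0.5666 0.3217 0.15  ] [0.5664 0.3215 0.1504] [np.float64(0.00017529935181163006), np.float64(0.0001752993518121936)]
slotend [0.5185 0.3426 0.15  ] [0.5251 0.3396 0.15  ] [0.5252 0.3397 0.1459] [np.float64(0.0009940485686173502), np.float64(0.0009940485686173901)]
lens [ 0.455  -0.0075  0.18  ] [ 0.4574 -0.0091  0.18  ] [ 0.4571 -0.0097  0.1787] [np.float64(0.0005054999396430554), np.float64(0.000505499939643659)]
0.5 mark(x,y) [84.9934 99.9574] key [ 84.5956 190.4371]
0.75 mark(x,y) [ 84.085  106.7668] key [ 83.7811 196.9234]
1.0 mark(x,y) [ 87.1894 113.7674] key [ 86.5032 203.5737]
1.25 mark(x,y) [ 94.1809 120.5196] key [ 92.6445 209.9707]
1.5 mark(x,y) [104.6735 126.5853] key [101.8607 215.7006]
1.75 mark(x,y) [118.0316 131.5589] key [113.5916 220.3833]
2.0 mark(x,y) [133.4045 135.0999] key [127.0926 223.7014]
2.25 mark(x,y) [149.7834 136.9623] key [141.4837 225.4268]
2.5 mark(x,y) [166.0781 137.0161] key [155.8151 225.4407]
2.75 mark(x,y) [181.2031 135.2598] key [169.1404 223.7441]
3.0 mark(x,y) [194.1644 131.8197] key [180.5893 220.4569]
3.25 mark(x,y) [204.1343 126.9375] key [189.4329 215.8068]
3.5 mark(x,y) [210.5085 120.9477] key [195.1326 210.1092]
3.75 mark(x,y) [212.9383 114.2494] key [197.3701 203.7407]
4.0 mark(x,y) [211.3397 107.2745] key [196.0577 197.1103]
[0.5375 0.3287 0.    ]
[0.5516 0.3353 0.    ]
```

```bash
cat > plan.py <<'E'
import sys
from h import *
from scipy.spatial.transform import Rotation as Ro
def rows(target,n,jaw=1.0,start=None):
    """rows from the measured pose to x y z yaw (tool down), also levelling tilt; prints row"""
    s=sense(); p=s["eef_pos"]; R=Ro.from_euler("xyz",s["orientation"])
    if start is not None: p=np.array(start[:3]);R=Ro.from_euler("xyz",[np.pi,0,start[3]])
    T=Ro.from_euler("xyz",[np.pi,0,target[3]]); w=(R.inv()*T).as_rotvec()/n; d=(np.array(target[:3])-p)/n
    out=[]
    for i in range(n):
        x=R.inv().apply(d)*100; out.append(" ".join("%.3f"%v for v in [*w,*x])+" %g"%jaw); R=R*Ro.from_rotvec(w)
    print("; ".join(out))
E
python3 - <<'E'
from plan import *
a=(.43,-.35,.26,1.3)
rows(a,7);rows((.457,-.0095,.25,2.4),7,start=a)
E
```

```text
0.000 0.000 -0.143 4.392 -3.766 -0.410 1; 0.000 0.000 -0.143 4.884 -3.102 -0.410 1; 0.000 0.000 -0.143 5.276 -2.375 -0.410 1; 0.000 0.000 -0.143 5.560 -1.600 -0.410 1; 0.000 0.000 -0.143 5.731 -0.792 -0.410 1; 0.000 0.000 -0.143 5.786 0.033 -0.410 1; 0.000 0.000 -0.143 5.722 0.856 -0.410 1
0.000 0.000 -0.157 4.790 -0.930 0.143 1; 0.000 0.000 -0.157 4.877 -0.168 0.143 1; 0.000 0.000 -0.157 4.843 0.597 0.143 1; 0.000 0.000 -0.157 4.690 1.347 0.143 1; 0.000 0.000 -0.157 4.421 2.065 0.143 1; 0.000 0.000 -0.157 4.044 2.731 0.143 1; 0.000 0.000 -0.157 3.566 3.330 0.143 1
```

Emit:
{"name": "apply_moves", "arguments": {
  "steps": "0 0 -0.143 4.4 -3.75 -0.4 1; 0 0 -0.143 4.9 -3.1 -0.4 1; 0 0 -0.143 5.3 -2.4 -0.4 1; 0 0 -0.143 5.55 -1.6 -0.4 1; 0 0 -0.143 5.7 -0.8 -0.4 1"
}}

```text
time: 1.42
eef_pos: [0.3693, -0.4464, 0.2518]
orientation: [3.141, 0.0, 1.02]
contact_force: [0.8, -0.7, -0.0]
opening: 1.0
```

Emit:
{"name": "apply_moves", "arguments": {
  "steps": "0 0 -0.143 5.8 0 -0.4 1; 0 0 -0.143 5.7 0.85 -0.4 1; 0 0 -0.157 4.8 -0.9 0.15 1; 0 0 -0.157 4.9 -0.2 0.15 1; 0 0 -0.157 4.85 0.6 0.15 1"
}}

```text
time: 2.05
eef_pos: [0.4413, -0.202, 0.2551]
orientation: [3.141, 0.001, 1.777]
contact_force: [0.4, -0.2, 0.1]
opening: 1.002
```

Emit:
{"name": "apply_moves", "arguments": {
  "steps": "0 0 -0.157 4.7 1.35 0.15 1; 0 0 -0.157 4.4 2.05 0.15 1; 0 0 -0.157 4.05 2.75 0.15 1; 0 0 -0.157 3.55 3.35 0.15 1; 0 0 0 0 0 0 1"
}}

```text
time: 2.68
eef_pos: [0.4574, -0.0048, 0.2495]
orientation: [3.139, 0.0, 2.408]
contact_force: [0.4, -0.4, -0.7]
opening: 1.003
```

Run:
```python
from plan import *
s=sense();print(s["time"],s["eef_pos"],s["orientation"],s["joint_positions"])
rows((.457,-.0095,.2,2.4),2);rows((.457,-.0095,.135,2.4),3,start=(.457,-.0095,.2,2.4))
```

```text
2.675 [ 0.45735378 -0.00482736  0.24946017] [3.13903458e+00 2.37909706e-04 2.40767279e+00] [ 0.45416629  0.2826805  -0.65322835  2.15296545  0.24281028  0.77460536
  0.48241084]
0.001 0.000 0.004 -0.143 -0.192 2.473 1; 0.001 0.000 0.004 -0.144 -0.188 2.473 1
0.000 0.000 0.000 -0.000 -0.000 2.167 1; 0.000 0.000 0.000 -0.000 -0.000 2.167 1; 0.000 0.000 0.000 -0.000 -0.000 2.167 1
```

Emit:
{"name": "apply_moves", "arguments": {
  "steps": "0 0 0 -0.15 -0.2 2.5 1; 0 0 0 -0.15 -0.2 2.45 1; 0 0 0 0 0 2.2 1; 0 0 0 0 0 2.2 1; 0 0 0 0 0 2.1 1"
}}

```text
time: 3.3
eef_pos: [0.4565, -0.0156, 0.1336]
orientation: [-3.141, 0.001, 2.397]
contact_force: [-0.3, -0.2, -1.0]
opening: 0.996
```

Run:
```python
from h import *
im={n:imaging.capture(n) for n in("scene","top")}
f=lambda i,r,c:cv2.resize(i[r-40:r+40,c-40:c+40],(400,400),interpolation=cv2.INTER_CUBIC)
o=np.hstack([f(im["scene"],170,327),f(im["top"],240,333)])
cv2.imwrite("pics/pre.png",np.clip(o[:,:,::-1]*1.4,0,255).astype("uint8")); s=sense();print(s["eef_pos"],s["orientation"],s["contact_force"])
```

```text
[ 0.45493403 -0.0154375   0.13275334] [-3.13802941e+00 -2.34633639e-03  2.39751436e+00] [-0.68375396 -0.37010007  0.22135314]
```

View pics/pre.png

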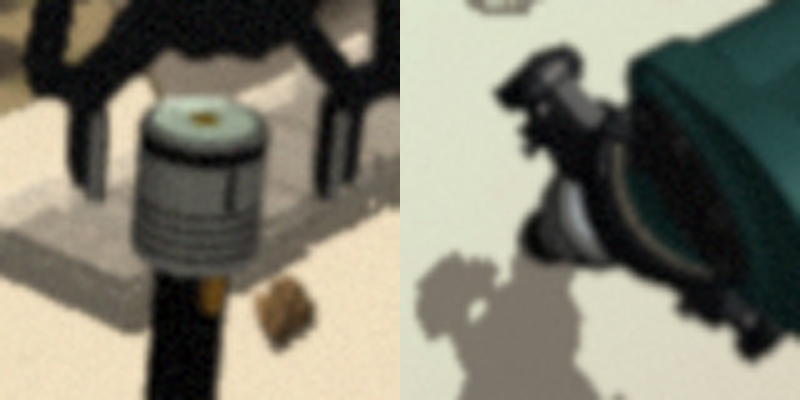

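Both fingers straddle the head: the gaps in the crop are at x≈105–140 and 265–318, and the mark is visible at x≈232. The TCP is about 6 mm off in y, so I'll correct that and then close.

Emit:
{"name": "apply_moves", "arguments": {
  "steps": "0 0 0 0.4 0.4 0 1; 0 0 0 0 0 0 1; 0 0 0 0 0 0 0.65; 0 0 0 0 0 0 0.5; 0 0 0 0 0 0 0.4",
  "newtons": 40
}}

```text
time: 4.03
eef_pos: [0.4563, -0.0084, 0.1348]
orientation: [3.142, 0.001, 2.4]
contact_force: [-1.5, -0.0, 5.7]
opening: 0.568
```

Emit:
{"name": "apply_moves", "arguments": {
  "steps": "0 0 0 0 0 0 0.3; 0 0 0 0 0 0 0.3; 0 0 0 0 0 0 0.3; 0 0 0 0 0 0 0.3"
}}

```text
time: 4.53
eef_pos: [0.4564, -0.0084, 0.1348]
orientation: [-3.142, 0.001, 2.4]
contact_force: [-1.1, -0.2, 5.5]
opening: 0.564
```

Emit:
{"name": "apply_moves", "arguments": {
  "steps": "0 0 0 0 0 -1 0.3; 0 0 0 0 0 -3 0.3; 0 0 0 0 0 -5 0.3; 0 0 0 0 0 -5 0.3; 0 0 0 0 0 -4.5 0.3"
}}

```text
time: 5.15
eef_pos: [0.4551, -0.0082, 0.3209]
orientation: [-3.141, -0.0, 2.4]
contact_force: [0.5, -1.4, -3.2]
opening: 0.562
```

Run:
```python
from plan import *
s=sense();print(s["time"],s["eef_pos"],s["orientation"],s["opening"],s["contact_force"])
rows((.545,.3305,.325,2.4),10,.3)
```

```text
5.15 [ 0.45513518 -0.00820994  0.32085728] [-3.14127098e+00 -4.23433718e-04  2.40012712e+00] 0.562143616140159 [ 0.48760554 -1.42552766 -3.15967936]
-0.000 -0.000 0.000 1.625 3.105 -0.042 0.3; -0.000 -0.000 0.000 1.625 3.105 -0.042 0.3; -0.000 -0.000 0.000 1.625 3.105 -0.042 0.3; -0.000 -0.000 0.000 1.625 3.105 -0.042 0.3; -0.000 -0.000 0.000 1.625 3.105 -0.042 0.3; -0.000 -0.000 0.000 1.625 3.105 -0.042 0.3; -0.000 -0.000 0.000 1.625 3.105 -0.042 0.3; -0.000 -0.000 0.000 1.625 3.105 -0.042 0.3; -0.000 -0.000 0.000 1.625 3.105 -0.041 0.3; -0.000 -0.000 0.000 1.625 3.105 -0.041 0.3
```

Emit:
{"name": "apply_moves", "arguments": {
  "steps": "0 0 0 1.6 3.1 0 0.3; 0 0 0 1.6 3.1 0 0.3; 0 0 0 1.6 3.1 0 0.3; 0 0 0 1.6 3.1 0 0.3; 0 0 0 1.6 3.1 0 0.3"
}}

```text
time: 5.78
eef_pos: [0.501, 0.1605, 0.3189]
orientation: [-3.14, -0.001, 2.4]
contact_force: [-0.2, -0.2, -2.6]
opening: 0.562
```

Emit:
{"name": "apply_moves", "arguments": {
  "steps": "0 0 0 1.65 3.1 0 0.3; 0 0 0 1.65 3.1 0 0.3; 0 0 0 1.65 3.1 0 0.3; 0 0 0 1.65 3.1 0 0.3; 0 0 0 1.65 3.1 0 0.3"
}}

```text
time: 6.4
eef_pos: [0.5452, 0.3302, 0.3186]
orientation: [-3.139, -0.0, 2.4]
contact_force: [1.0, 0.1, -3.6]
opening: 0.565
```

Emit:
{"name": "apply_moves", "arguments": {
  "steps": "0 0 0 0 0 0 0.3; 0 0 0 0 0 0 0.3"
}}

```text
time: 6.65
eef_pos: [0.545, 0.3289, 0.3185]
orientation: [-3.139, 0.0, 2.4]
contact_force: [-0.1, -0.6, -3.4]
opening: 0.563
```

Run:
```python
from h import *
im={n:imaging.capture(n) for n in("scene","top")}
for n in im: cv2.imwrite(f"pics/{n}_over.png",im[n][:,:,::-1])
r0,c0=95,115
f=lambda i,r,c:cv2.resize(i[r:r+150,c:c+100],(400,600),interpolation=cv2.INTER_CUBIC)
o=np.hstack([f(im["scene"],100,105),f(im["top"],110,140)])
cv2.imwrite("pics/over.png",np.clip(o[:,:,::-1]*1.4,0,255).astype("uint8")); s=sense();print(s["time"],s["eef_pos"],s["orientation"],s["contact_force"],s["opening"])
for l in("torch_head","torch_shoulder","torch_key","ring_mouth"):
    for n in im: print(l,n,[(np.round(q["centre"],1),round(q["confidence"],2)) for q in models.landmark_of(n,l)[:2]])
```

```text
6.75 [0.54552529 0.32819846 0.31876296] [-3.13950868e+00  6.89456614e-04  2.39837007e+00] [-0.61142159 -0.19476711 -2.92508355] 0.56526620219755
torch_head scene [(array([101., 144.]), 0.74)]
torch_head top []
torch_shoulder scene [(array([123.6, 140.6]), 0.83)]
torch_shoulder top [(array([150.1, 310.6]), 0.59)]
torch_key scene [(array([137.5, 142.8]), 0.82)]
torch_key top []
ring_mouth scene [(array([213. , 155.8]), 0.63)]
ring_mouth top [(array([190.5, 178.3]), 0.61)]
```

View pics/over.png

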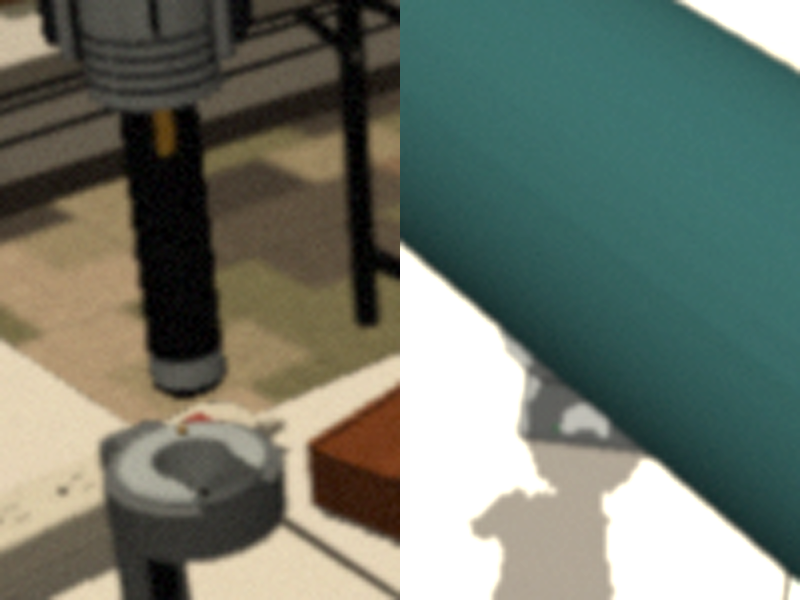

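The scene crop shows the tail above and slightly behind the bore. Its end is at about (188,380) in the crop, with the bore at (195,465) and the slot mark at (205,490). The top view is blocked by the arm. I'll compare model projections with the picture.

Run:
```python
from h import *
np.set_printoptions(precision=1,suppress=True)
im=cv2.imread("pics/scene_over.png"); S=6; r0,c0=115,112
big=cv2.resize(im[r0:r0+125,c0:c0+80],None,fx=S,fy=S,interpolation=cv2.INTER_CUBIC); big=np.clip(big*1.4,0,255).astype('uint8')
b2=big.copy()
th=np.linspace(0,2*np.pi,73)
circ=lambda c,r,z:np.c_[c[0]+r*np.cos(th),c[1]+r*np.sin(th),0*th+z]
def draw(P,col):
    p=((proj("scene",P)-[r0,c0]+.5)*S-.5)[:,::-1]; cv2.polylines(b2,[np.round(p).astype(int)],False,col,1)
c=(.545,.3307); t=(.5455,.3290); sh=.3185-.135+.125
draw(circ(c,.0305,.15),(0,0,255));draw(circ(c,.0165,.15),(0,0,255))
draw(circ(t,.025,sh),(0,255,0));draw(circ(t,.015,sh-.121),(0,255,0));draw(circ(t,.0115,sh-.125),(0,255,0))
for k in(-1,1):
    d=np.array([-.62,-.783])if k>0 else -np.array([-.62,-.783])
    draw([[*(np.array(t)+.015*d),sh],[*(np.array(t)+.015*d),sh-.121]],(0,255,0))
a=2.74;u=np.array([np.cos(a),np.sin(a)]);draw([[*(np.array(c)+.0165*u),.15],[*(np.array(c)+.0305*u),.15]],(255,0,0))
draw([[*(np.array(t)+.0225*u),sh],[*(np.array(t)+.0225*u),sh-.018]],(255,0,0))
o=np.hstack([big,b2]); print(o.shape); cv2.imwrite("pics/ov2.png",cv2.resize(o,None,fx=.8,fy=.8))
```

```text
(750, 960, 3)
```

View pics/ov2.png

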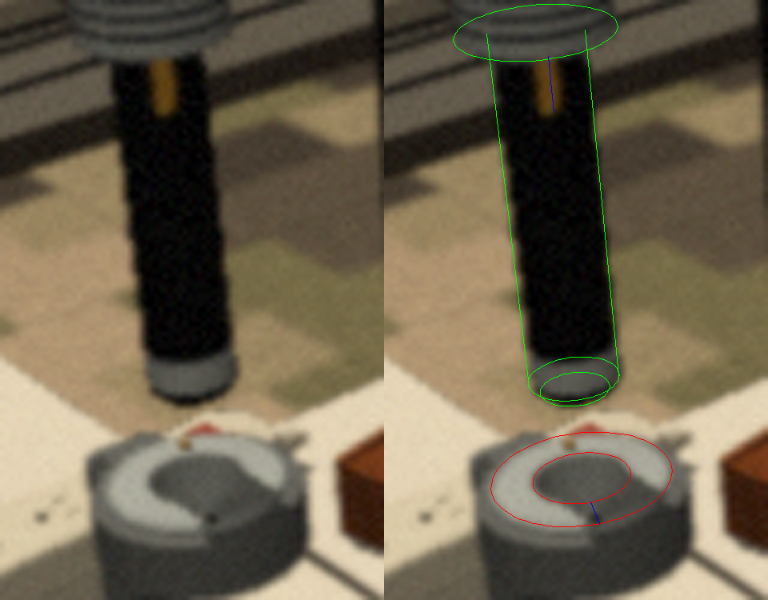

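The model rings and handle match the picture to about 1 mm. The key (azimuth ≈2.63) and slot (≈2.66) already nearly line up. I'll offset the key by about −0.3 rad so that it rests on the rim first, as asked.

Emit:
{"name": "apply_moves", "arguments": {
  "steps": "0 0 0.15 0.17 0.11 0 0.3; 0 0 0.15 0 0 0 0.3; 0 0 0 0 0 0.9 0.3; 0 0 0 0 0 0.9 0.3; 0 0 0 0 0 0 0.3"
}}

```text
time: 7.78
eef_pos: [0.5445, 0.3312, 0.2996]
orientation: [-3.138, 0.0, 2.101]
contact_force: [-0.2, -1.3, -3.7]
opening: 0.561
```

```bash
cat > look.py <<'E'
from h import *
import sys
def look(name,c,t,tz,yaw_key,slot):
    im=imaging.capture("scene")[:,:,::-1]; S=5; r0,c0=115,112
    s=sense();print(s["time"],s["eef_pos"],s["orientation"],s["contact_force"],s["ft_torque"])
    big=cv2.resize(im[r0:r0+120,c0:c0+80],None,fx=S,fy=S,interpolation=cv2.INTER_CUBIC); big=np.clip(big*1.4,0,255).astype('uint8'); b2=big.copy()
    th=np.linspace(0,2*np.pi,73); circ=lambda c,r,z:np.c_[c[0]+r*np.cos(th),c[1]+r*np.sin(th),0*th+z]
    def draw(P,col):
        p=((proj("scene",P)-[r0,c0]+.5)*S-.5)[:,::-1]; cv2.polylines(b2,[np.round(p).astype(int)],False,col,1)
    c=np.array(c);t=np.array(t)
    draw(circ(c,.0305,.15),(0,0,255));draw(circ(c,.0165,.15),(0,0,255))
    draw(circ(t,.025,tz),(0,255,0));draw(circ(t,.015,tz-.121),(0,255,0));draw(circ(t,.0115,tz-.125),(0,255,0))
    u=lambda a:np.array([np.cos(a),np.sin(a)])
    draw([[*(c+.0165*u(slot)),.15],[*(c+.0305*u(slot)),.15]],(255,0,0))
    draw([[*(t+.0225*u(yaw_key)),tz],[*(t+.0225*u(yaw_key)),tz-.018]],(255,0,0))
    cv2.imwrite(name,np.hstack([big,b2]))
E
python3 - <<'E'
from look import *
p=sense()["eef_pos"]
look("pics/l3.png",(.545,.3307),p[:2],p[2]-.01,2.33,2.66)
E
```

```text
7.825 [0.54486185 0.33160707 0.30031191] [-3.13977612e+00 -8.43419374e-05  2.10068426e+00] [-0.64738563 -0.54447171 -3.21269039] [ 0.01373431 -0.02687586 -0.02717492]
```

View pics/l3.png

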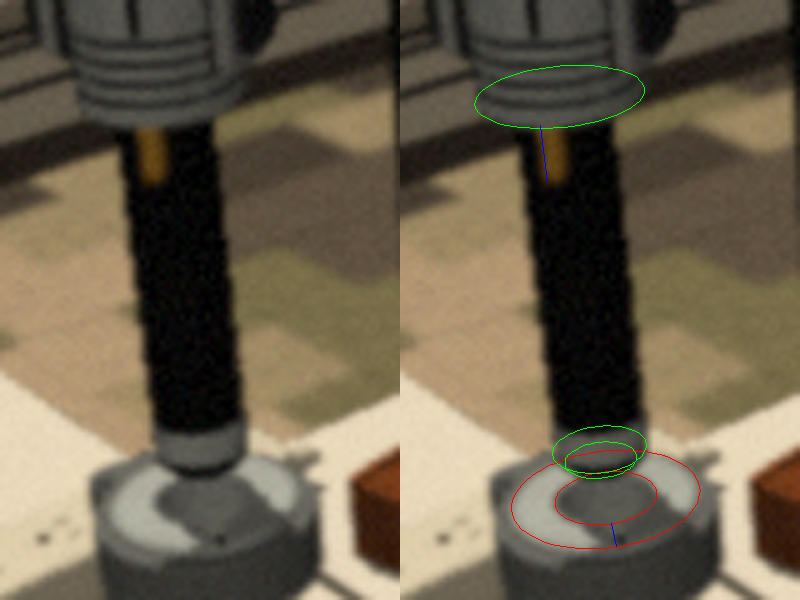

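Emit:
{"name": "apply_moves", "arguments": {
  "steps": "0 0 0 0 -0.07 0.8 0.3; 0 0 0 0 0 0.5 0.3; 0 0 0 0 0 0.5 0.3; 0 0 0 0 0 0.3 0.3; 0 0 0 0 0 0.1 0.3"
}}

```text
time: 8.45
eef_pos: [0.5445, 0.3317, 0.279]
orientation: [-3.141, -0.0, 2.1]
contact_force: [0.1, -0.8, -2.5]
opening: 0.559
```

Emit:
{"name": "apply_moves", "arguments": {
  "steps": "0 0 0 0 0 0.3 0.3; 0 0 0 0 0 0.3 0.3; 0 0 0 0 0 0.3 0.3"
}}

```text
time: 8.82
eef_pos: [0.5446, 0.3317, 0.2701]
orientation: [3.142, 0.0, 2.1]
contact_force: [-0.8, -0.4, -3.1]
opening: 0.563
```

Emit:
{"name": "apply_moves", "arguments": {
  "steps": "0 0 0 0 0 0.8 0.3; 0 0 0 0 0 0.8 0.3; 0 0 0 0 0 0.8 0.3; 0 0 0 0 0 0.8 0.3; 0 0 0 0 0 0.2 0.3"
}}

```text
time: 9.45
eef_pos: [0.5444, 0.3314, 0.2355]
orientation: [-3.141, 0.0, 2.1]
contact_force: [0.3, -0.8, -2.9]
opening: 0.562
```

Run:
```python
from look import *
p=sense()["eef_pos"]
look("pics/l4.png",(.5445,.330),p[:2],p[2]-.01,2.33,2.66)
```

```text
9.5 [0.54434508 0.33148584 0.23555832] [-3.14054482e+00 -2.23362305e-05  2.09984527e+00] [ 0.06247205  0.17890811 -3.53160088] [-0.03870732 -0.01406426 -0.00203376]
```

View pics/l4.png

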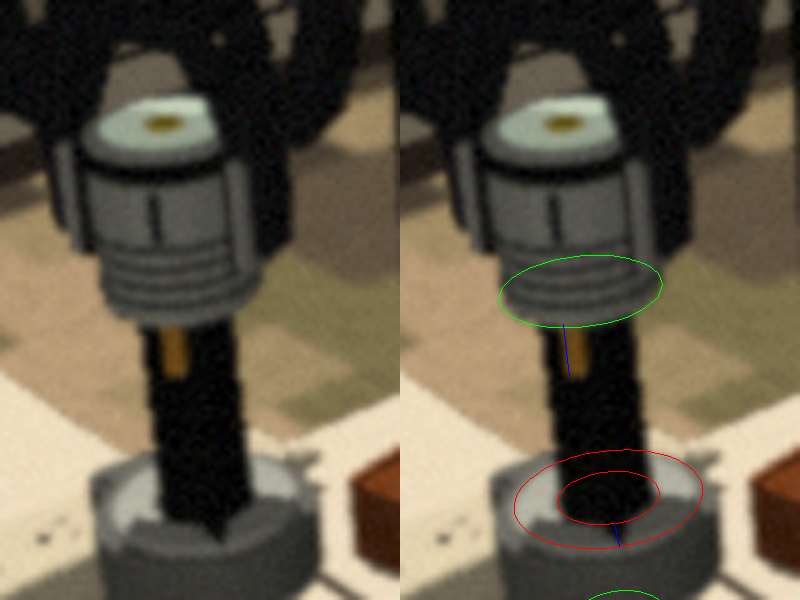

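The tail is inside the bore with no side force. The key in the crop is at (174,350) and the slot at (218,540). I'll add another 0.1 rad of offset and go down to just above key contact.

Emit:
{"name": "apply_moves", "arguments": {
  "steps": "0 0 0.1 0 0 1.1 0.3; 0 0 0 0 0 1.1 0.3; 0 0 0 0 0 1.1 0.3; 0 0 0 0 0 1.1 0.3; 0 0 0 0 0 0.4 0.3"
}}

```text
time: 10.12
eef_pos: [0.5445, 0.3314, 0.1873]
orientation: [-3.141, 0.0, 2.0]
contact_force: [-0.2, -0.3, -3.0]
opening: 0.563
```

Emit:
{"name": "apply_moves", "arguments": {
  "steps": "0 0 0 0 0 0.2 0.3; 0 0 0 0 0 0.1 0.3; 0 0 0 0 0 0.1 0.3"
}}

```text
time: 10.5
eef_pos: [0.5446, 0.3318, 0.1845]
orientation: [3.141, -0.0, 2.0]
contact_force: [-0.4, -0.2, -3.5]
opening: 0.561
```

```bash
python3 -c "
from h import *
for i in range(4):
    imaging.capture('scene'); s=sense(); print(s['time'],s['eef_pos'],s['orientation'],s['contact_force'],s['ft_torque'])"
```

```text
10.55 [0.54457616 0.33177467 0.18438972] [ 3.14134162e+00 -5.66893833e-05  1.99993079e+00] [-0.13808095 -0.07972624 -3.50826666] [ 0.00702894 -0.03889018 -0.05698161]
10.6 [0.54454437 0.33170824 0.18441774] [3.14145874e+00 2.07663297e-05 1.99984141e+00] [ 0.12530433  0.66551518 -3.27916877] [ 0.0203323   0.00787547 -0.02126083]
10.65 [0.54455326 0.33174777 0.18446491] [3.14141324e+00 3.03656021e-06 1.99984998e+00] [ 0.35547488  0.25767713 -2.52840417] [0.04041466 0.01696511 0.0306833 ]
10.7 [0.54461543 0.33170978 0.18445123] [3.14137715e+00 7.80406072e-06 1.99977072e+00] [ 0.72254185 -0.51263091 -3.08950213] [-0.01939685 -0.04529446 -0.01949332]
```

Emit:
{"name": "apply_moves", "arguments": {
  "steps": "0 0 0 0 0 0.1 0.3; 0 0 0 0 0 0.1 0.3; 0 0 0 0 0 0.1 0.3; 0 0 0 0 0 0 0.3"
}}

```text
time: 11.2
eef_pos: [0.5445, 0.3316, 0.1811]
orientation: [-3.141, 0.0, 2.0]
contact_force: [-0.5, 0.1, -2.9]
opening: 0.566
```

Emit:
{"name": "apply_moves", "arguments": {
  "steps": "0 0 0 0 0 0.1 0.3; 0 0 0 0 0 0.1 0.3; 0 0 0 0 0 0 0.3"
}}

```text
time: 11.58
eef_pos: [0.5445, 0.3316, 0.1792]
orientation: [-3.141, 0.0, 2.0]
contact_force: [-0.0, -0.6, -2.9]
opening: 0.564
```

Emit:
{"name": "apply_moves", "arguments": {
  "steps": "0 0 0 0 0 0.1 0.3; 0 0 0 0 0 0 0.3"
}}

```text
time: 11.82
eef_pos: [0.5445, 0.3317, 0.1782]
orientation: [-3.141, 0.0, 2.0]
contact_force: [-0.1, 0.3, -3.2]
opening: 0.566
```

Emit:
{"name": "apply_moves", "arguments": {
  "steps": "0 0 0 0 0 0.07 0.3; 0 0 0 0 0 0 0.3"
}}

```text
time: 12.08
eef_pos: [0.5446, 0.3317, 0.1779]
orientation: [3.141, 0.0, 2.0]
contact_force: [-0.2, -0.9, -0.4]
opening: 0.561
```

Emit:
{"name": "apply_moves", "arguments": {
  "steps": "0 0 0 0 0 0.07 0.3; 0 0 0 0 0 0 0.3"
}}

```text
time: 12.32
eef_pos: [0.5447, 0.3317, 0.1777]
orientation: [3.141, 0.0, 2.0]
contact_force: [-1.5, -1.8, 5.7]
opening: 0.563
```

Emit:
{"name": "apply_moves", "arguments": {
  "steps": "0 0 0 0 0 0.07 0.3; 0 0 0 0 0 0 0.3"
}}

```text
time: 12.58
eef_pos: [0.5447, 0.3317, 0.1776]
orientation: [3.141, 0.001, 2.0]
contact_force: [-3.2, -3.2, 9.4]
opening: 0.563
```

The key is resting on the rim: contact came at TCP z≈0.178, exactly as predicted. I'll ease off to a light touch, then turn.

Emit:
{"name": "apply_moves", "arguments": {
  "steps": "0 0 0 0 0 -0.08 0.3; 0 0 -0.04 0 0 0 0.3; 0 0 -0.04 0 0 0 0.3; 0 0 -0.04 0 0 0 0.3; 0 0 -0.03 0 0 0 0.3"
}}

```text
time: 13.2
eef_pos: [0.5463, 0.3326, 0.1778]
orientation: [3.138, -0.0, 2.151]
contact_force: [1.8, 0.8, 5.9]
opening: 0.568
```

Run:
```python
from look import *
p=sense()["eef_pos"]
look("pics/l5.png",(.5445,.330),p[:2],p[2]-.01,2.5,2.66)
```

```text
13.25 [0.54627028 0.33253838 0.17773881] [ 3.13785303e+00 -4.72965153e-04  2.15197186e+00] [ 1.47918987 -0.51805324  5.67421325] [-0.12262131 -0.23129824 -0.05955903]
```

View pics/l5.png

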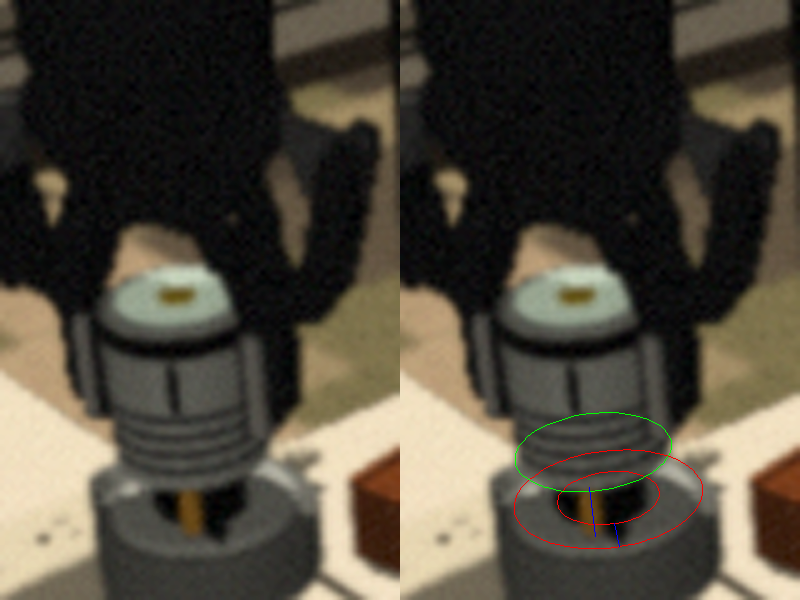

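The key foot is on the rim at crop (190,530), short of the slot at (222,537), which leaves about 0.25 rad to go. I'll lighten the pressure a bit and keep turning.

Emit:
{"name": "apply_moves", "arguments": {
  "steps": "0 0 0 0 0 -0.05 0.3; 0 0 -0.03 0 0 0 0.3; 0 0 -0.03 0 0 0 0.3; 0 0 -0.03 0 0 0 0.3"
}}

```text
time: 13.75
eef_pos: [0.5451, 0.3324, 0.1777]
orientation: [3.14, -0.0, 2.242]
contact_force: [2.4, 1.8, 2.5]
opening: 0.566
```

Emit:
{"name": "apply_moves", "arguments": {
  "steps": "0 0 -0.03 0 0 0 0.3; 0 0 -0.03 0 0 0 0.3; 0 0 0 0 0 0 0.3"
}}

```text
time: 14.12
eef_pos: [0.5446, 0.3321, 0.1776]
orientation: [3.141, -0.0, 2.3]
contact_force: [2.9, 2.0, 2.3]
opening: 0.561
```

Emit:
{"name": "apply_moves", "arguments": {
  "steps": "0 0 -0.03 0 0 0 0.3; 0 0 -0.02 0 0 0 0.3; 0 0 0 0 0 0 0.3"
}}

```text
time: 14.5
eef_pos: [0.5441, 0.3318, 0.1773]
orientation: [-3.141, -0.001, 2.35]
contact_force: [3.1, 2.7, 2.4]
opening: 0.569
```

Emit:
{"name": "apply_moves", "arguments": {
  "steps": "0 0 -0.03 0 0 0 0.3; 0 0 -0.02 0 0 0 0.3; 0 0 0 0 0 0 0.3"
}}

```text
time: 14.88
eef_pos: [0.544, 0.3307, 0.1764]
orientation: [-3.139, -0.0, 2.4]
contact_force: [2.8, 1.5, -4.6]
opening: 0.561
```

Emit:
{"name": "apply_moves", "arguments": {
  "steps": "0 0 -0.03 0 0 0 0.3; 0 0 0 0 0 0 0.3"
}}

```text
time: 15.12
eef_pos: [0.5439, 0.3307, 0.1768]
orientation: [-3.139, -0.0, 2.43]
contact_force: [1.0, 1.2, -4.2]
opening: 0.562
```

The vertical load dropped away and z sank about 1 mm at yaw≈2.40, so the key has found the slot. Now to lower it gently.

Emit:
{"name": "apply_moves", "arguments": {
  "steps": "0 0 0 0 0 0.1 0.3; 0 0 0 0 0 0.1 0.3; 0 0 0 0 0 0 0.3"
}}

```text
time: 15.5
eef_pos: [0.5439, 0.3311, 0.1751]
orientation: [-3.14, -0.0, 2.43]
contact_force: [-0.1, -0.7, -3.4]
opening: 0.566
```

Emit:
{"name": "apply_moves", "arguments": {
  "steps": "0 0 0 0 0 0.1 0.3; 0 0 0 0 0 0.1 0.3; 0 0 0 0 0 0 0.3"
}}

```text
time: 15.88
eef_pos: [0.5443, 0.3316, 0.1733]
orientation: [-3.141, -0.0, 2.43]
contact_force: [-0.1, -0.2, -3.1]
opening: 0.568
```

Emit:
{"name": "apply_moves", "arguments": {
  "steps": "0 0 0 0 0 0.15 0.3; 0 0 0 0 0 0.15 0.3; 0 0 0 0 0 0.15 0.3; 0 0 0 0 0 0.15 0.3; 0 0 0 0 0 0 0.3"
}}

```text
time: 16.5
eef_pos: [0.5444, 0.3316, 0.1673]
orientation: [-3.141, -0.0, 2.43]
contact_force: [0.7, 0.4, -2.8]
opening: 0.564
```

Emit:
{"name": "apply_moves", "arguments": {
  "steps": "0 0 0 0 0 0.12 0.3; 0 0 0 0 0 0.12 0.3; 0 0 0 0 0 0.12 0.3; 0 0 0 0 0 0 0.3"
}}

```text
time: 17.0
eef_pos: [0.5445, 0.3316, 0.1638]
orientation: [-3.141, -0.0, 2.43]
contact_force: [0.1, 0.0, -3.4]
opening: 0.563
```

Emit:
{"name": "apply_moves", "arguments": {
  "steps": "0 0 0 0 0 0.1 0.3; 0 0 0 0 0 0.1 0.3; 0 0 0 0 0 0 0.3"
}}

```text
time: 17.38
eef_pos: [0.5446, 0.3317, 0.1618]
orientation: [3.142, -0.0, 2.43]
contact_force: [-0.1, -0.4, -3.2]
opening: 0.564
```

Emit:
{"name": "apply_moves", "arguments": {
  "steps": "0 0 0 0 0 0.1 0.3; 0 0 0 0 0 0 0.3"
}}

```text
time: 17.62
eef_pos: [0.5446, 0.3317, 0.1609]
orientation: [3.142, -0.0, 2.43]
contact_force: [-0.7, 0.3, -2.3]
opening: 0.565
```

Emit:
{"name": "apply_moves", "arguments": {
  "steps": "0 0 0 0 0 0.06 0.3; 0 0 0 0 0 0 0.3"
}}

```text
time: 17.88
eef_pos: [0.5445, 0.3317, 0.1603]
orientation: [3.142, -0.0, 2.43]
contact_force: [0.0, -0.6, -2.0]
opening: 0.566
```

Emit:
{"name": "apply_moves", "arguments": {
  "steps": "0 0 0 0 0 0.05 0.3; 0 0 0 0 0 0 0.3"
}}

```text
time: 18.12
eef_pos: [0.5446, 0.3318, 0.16]
orientation: [3.141, 0.0, 2.43]
contact_force: [-0.1, -0.7, -0.6]
opening: 0.563
```

Emit:
{"name": "apply_moves", "arguments": {
  "steps": "0 0 0 0 0 0.03 0.3; 0 0 0 0 0 0 0.3"
}}

```text
time: 18.38
eef_pos: [0.5446, 0.3318, 0.16]
orientation: [3.141, 0.0, 2.43]
contact_force: [-1.5, -1.3, 1.7]
opening: 0.566
```

Run:
```python
from look import *
p=sense()["eef_pos"]
look("pics/l6.png",(.5445,.330),p[:2],.15,2.7,2.7)
```

```text
18.425 [0.54458604 0.33176598 0.1599443 ] [3.14145293e+00 2.93705276e-04 2.42983956e+00] [-1.52344536 -1.61937775  2.64586027] [-0.24087578  0.27688888 -0.02432601]
```

View pics/l6.png

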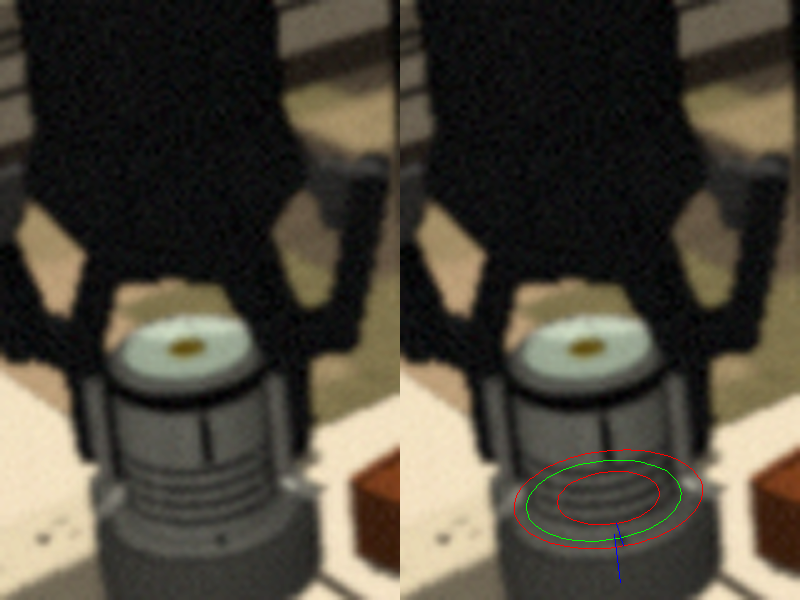

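The head sits on the collar, with the underside at crop y≈545 and the slot mark directly below the key line. I'll ease off, release and withdraw upward.

Emit:
{"name": "apply_moves", "arguments": {
  "steps": "0 0 0 0 0 -0.03 0.3; 0 0 0 0 0 0 0.65; 0 0 0 0 0 0 0.8; 0 0 0 0 0 0 1; 0 0 0 0 0 0 1"
}}

```text
time: 19.05
eef_pos: [0.5446, 0.3318, 0.1598]
orientation: [3.141, -0.0, 2.43]
contact_force: [0.8, 0.2, -1.1]
opening: 1.002
```

Emit:
{"name": "apply_moves", "arguments": {
  "steps": "0 0 0 0 0 0 1; 0 0 0 0 0 0 1; 0 0 0 0 0 -1 1; 0 0 0 0 0 -2 1; 0 0 0 0 0 -3 1"
}}

```text
time: 19.68
eef_pos: [0.5443, 0.3316, 0.2211]
orientation: [-3.141, -0.0, 2.43]
contact_force: [0.5, -0.5, 1.1]
opening: 0.999
```

Emit:
{"name": "apply_moves", "arguments": {
  "steps": "0 0 0 0 0 -4 1; 0 0 0 0 0 -4 1; 0 0 0 0 -5 0 1; 0 0 0 0 -5 0 1; 0 0 0 0 -5 0 1"
}}

```text
time: 20.3
eef_pos: [0.4457, 0.2176, 0.3013]
orientation: [3.14, 0.001, 2.43]
contact_force: [1.2, -0.9, 1.0]
opening: 0.999
```

Emit:
{"name": "apply_moves", "arguments": {
  "steps": "0 0 0 0 -5 0 1; 0 0 0 0 -5 0 1; 0 0 0 0 0 0 1; 0 0 0 0 0 0 1"
}}

```text
time: 20.8
eef_pos: [0.3823, 0.1433, 0.3011]
orientation: [3.139, 0.002, 2.43]
contact_force: [-0.0, 0.9, -0.6]
opening: 0.998
```

Run:
```python
from look import *
look("pics/l7.png",(.5445,.330),(.5445,.330),.15,2.7,2.7)
im=imaging.capture("top")[:,:,::-1]; cv2.imwrite("pics/t7.png",im)
a=cv2.imread("pics/l7.png"); b=cv2.resize(im[140:260,130:210],(400,600),interpolation=cv2.INTER_CUBIC)
cv2.imwrite("pics/f7.png",np.hstack([a[:,:400],np.clip(b*1.3,0,255).astype("uint8")]))
r={}
for l in("torch_head","torch_shoulder","loupe","powder_jar"):
    for n in("scene","top"): print(l,n,[(np.round(q["centre"],1),round(q["confidence"],2)) for q in models.landmark_of(n,l)[:2]])
print(proj("scene",[.5445,.33,.15]),proj("scene",[.5445,.33,.1775]),proj("top",[.5445,.33,.1775]))
```

```text
20.85 [0.38256594 0.14378714 0.30102618] [3.13853195e+00 1.29174001e-03 2.43081614e+00] [ 0.30238642  0.27880666 -0.31880731] [ 0.01849259  0.02881947 -0.0330133 ]
torch_head scene [(array([200. , 149.7]), 0.78)]
torch_head top [(array([186.5, 175.1]), 0.56)]
torch_shoulder scene [(array([216. , 149.1]), 0.72)]
torch_shoulder top [(array([187.4, 180. ]), 0.74)]
loupe scene [(array([285.2, 308.6]), 0.84)]
loupe top []
powder_jar scene [(array([198.1, 225.7]), 0.75)]
powder_jar top [(array([150.5, 310.7]), 0.52)]
[[214.01576024 153.23602849]] [[199.28555944 151.50151467]] [[185.89935037 177.78703379]]
```

View pics/f7.png

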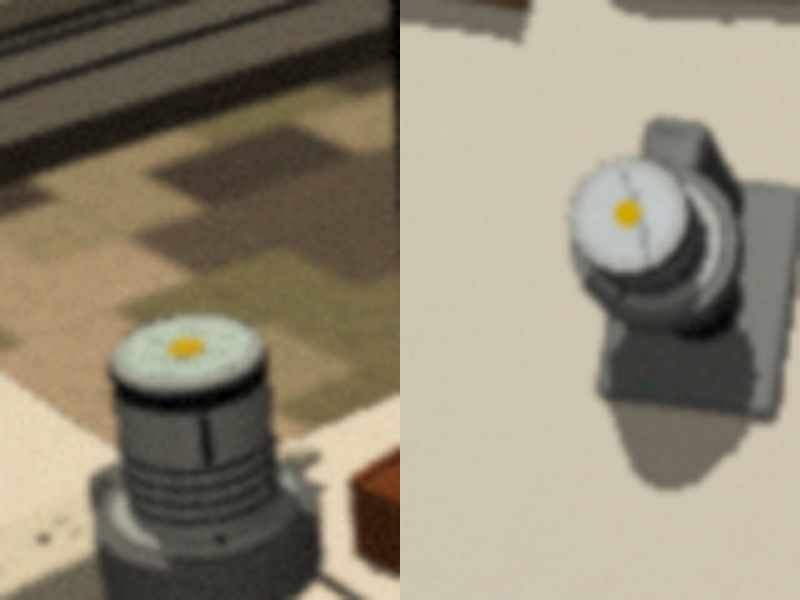

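Both views show the torch upright on the collar, and the mark at (207,440) is above the slot line at (222,540). The robot is well clear. Handing in.

```bash
python3 -c "
from bench import manip; print(manip.hand_in())"
```

```text
the job is handed in; nothing more can be done
None
```

The torch is back on the charging stand, seated fully home and released, and I handed the job in at about 21 s.

- **Placing it:** I took it by the head and lowered it handle-first until the key rested on the rim, at the expected height. I then turned it until the key dropped into the slot, at tool yaw of about 2.40 rad. From there I let it down in steps of up to 1.5 mm until the shoulder met the collar.
- **Force on the stand:** While finding the rim I briefly pressed with about 12–13 N. I turned it at about 9 N at first, easing to about 5.5 N, which is more than an ideal light touch. I pressed 5–6 N at final seating, then eased off before letting go.
- **Last checks:** The tool stopped at z = 0.160, the height I had predicted for a seated torch. Both cameras show the torch upright on the collar with its mark over the slot line, and the gripper is well clear.
- **Jar and loupe:** The scene camera found the jar within 2 pixels of where it started and the loupe within about 3.5. The top camera missed the loupe and had no starting reading for the jar, so their positions rest on the scene view.

I could not read the contact joint directly, so I take it to be fully down because of the seated height.

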